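# Unstack the brood tubs onto their hive mats and hang the cup to drain

### The job

Take the two stacks on the wooden board apart: set every tub upright and squarely in the middle of the mat that has the colour of its lid, lying along the mat and wholly within its edge, and hang the steel cup mouth-down over the peg of the draining stand so that it seats on the peg. Handle everything gently: let nothing drop and do not tip the tubs over; leave all of it released and at rest.

Things in the scene. Friction and masses are not known exactly. Their poses are not given: they have to be found in the camera images.
- tub_green: Closed clear plastic tub with a green lid, 140 long (its x) x 60 wide (its y) x 45 high mm, 0.2 kg; lid: the top 10 mm, wall below it 57 mm wide. Origin: centre of underside, z up. At the start it stands on the wooden board (8 mm thick, on the table), at the bottom of one of the two stacks. Stacked tubs lie parallel and centred; the two stacks stand side by side, 115 mm apart (centres).
- tub_yellow: Closed clear plastic tub with a yellow lid, 140 long (its x) x 60 wide (its y) x 45 high mm, 0.2 kg; lid: the top 10 mm, wall below it 57 mm wide. Origin: centre of underside, z up. At the start it stands on the wooden board (8 mm thick, on the table), at the bottom of one of the two stacks. Stacked tubs lie parallel and centred; the two stacks stand side by side, 115 mm apart (centres).
- tub_red: Closed clear plastic tub with a red lid, 90 long (its x) x 60 wide (its y) x 45 high mm, 0.13 kg; lid: the top 10 mm, wall below it 57 mm wide. Origin: centre of underside, z up. At the start it stands on one of the two long tubs. Stacked tubs lie parallel and centred; the two stacks stand side by side, 115 mm apart (centres).
- tub_blue: Closed clear plastic tub with a blue lid, 90 long (its x) x 60 wide (its y) x 45 high mm, 0.13 kg; lid: the top 10 mm, wall below it 57 mm wide. Origin: centre of underside, z up. At the start it stands on one of the two long tubs, with the steel cup on top of it. Stacked tubs lie parallel and centred; the two stacks stand side by side, 115 mm apart (centres).
- cup: Rinsed steel cup, standing mouth-down on the blue-lidded tub at the start: 85 mm high, outside diameter 60 mm at the mouth (below) narrowing to 54 mm at the closed end (above); wall 3 mm, closed end 4 mm thick, so 81 mm deep inside; about 0.09 kg. Origin: centre of the mouth; z points from the mouth to the closed end, so up while it is mouth-down.
- mat_green: Green flat mat with a thin white outline, fixed to the table, 165 (its x) x 90 (its y) x 4 high mm: the place of the green-lidded tub, which lies along it. Origin: centre of the underside, on the table.
- mat_yellow: Yellow flat mat with a thin white outline, fixed to the table, 165 (its x) x 90 (its y) x 4 high mm: the place of the yellow-lidded tub, which lies along it. Origin: centre of the underside, on the table.
- mat_red: Red flat mat with a thin white outline, fixed to the table, 115 (its x) x 90 (its y) x 4 high mm: the place of the red-lidded tub, which lies along it. Origin: centre of the underside, on the table.
- mat_blue: Blue flat mat with a thin white outline, fixed to the table, 115 (its x) x 90 (its y) x 4 high mm: the place of the blue-lidded tub, which lies along it. Origin: centre of the underside, on the table.
- drain_rack: Fixed white drip tray, 100 (x) x 90 (y) x 14 high mm, with a black peg 12 mm thick leaning 15 deg to its -x, from (20,0,10) mm to a round tip, top at (-12,0,136). A mouth-down cup lowered straight with its axis at x -3, y 0 mm (+-8) passes over the peg; seated, its closed end rests on the tip, its mouth is about 55 mm up and it leans on the peg. Origin: centre of underside.
Things that resemble listed ones, but are neither listed nor needed, are in the scene too. What is shaped like the cup but turquoise is not meant.

How it is judged:
By the outcome, as a careful person would: the job done as asked, in the order asked, and still so for the second after the job is handed in, with the robot touching nothing.
It also fails if it takes over 109 s, if anything falls off the work surface, if the arm or the gripper's body presses on something with over 40 N, if the wrist force passes 120 N, or if a joint passes its speed limit or range.

### The arm

A 6-joint arm with a two-finger parallel gripper is mounted at the origin on the work surface. World frame = base frame: x ahead of the robot, y to its left, z up, the work surface at z = 0. Lengths are in m, angles in rad, forces in N, time in s.
With the tool pointing down it reaches from about 0.35 to 0.775 m from the base axis. Payload 5.5 kg.
Tool frame: the origin (TCP) lies between the finger pads; the fingertips stand 19 mm ahead of it and the grasp point (between the pads) is the TCP; z points along the fingers, y is the line along which they close (so a half turn about z gives the same grasp; the last joint's range is limited). The gripper opens to 85 mm and grips with 20 to 120 N. Pads are 22 mm wide; open, the fingers measure 114 mm over their backs; the gripper's body (76 mm by 85 mm) begins 54 mm behind the grasp point. The pads swing forward as they close: fully open they stand 13 mm farther back than shut.
Start: joints at [-1.423, 0.313, 0.046, 1.304, 0, 1.431], TCP at [0.163, -0.551, 0.25] pointing down, gripper open.
Joint ranges: [-2.76, 2.76], [-0.86, 1.69], [-1.03, 1.26], [-2.2, 2.34], [-1.47, 1.5], [-3.14, 3.14]. Speed limits (rad/s): [2.57, 2.57, 3.14, 3.14, 3.14, 3.14].

### API

Orientations are given as a unit quaternion [w, x, y, z].
In Python, from bench import sensors, vision, bot gives the robot as it stands.
- The arm moves only by the tool drive_tool, never from a script. Its argument "series" is a list of rows, each a list of 5 numbers: the shift along the world's x, y, z in units of 25 mm (1.0 is 25 mm), then the turn about the world's z in rad, then the opening, from 0 (shut) to 1 (fully open). A call has exactly 10 rows; each row is the pose to reach, as a shift and turn from the pose commanded when the call began; what a row does not reach only later rows make up. A row lasts 1/8 s, in which the tool goes at most 62.5 mm and 10.7 degrees, less where a joint would pass 70% of its speed; a pose out of reach is approached as far as the arm can. A call with a gripper value outside its range is refused whole. The fingers move at their own pace and stop on an object; "grip_force" is the grip in N (left out, the last holds). Time passes only in rows, so rows that repeat a pose let the fingers close, or fill a call up. It gives the time, the measured TCP pose, the force, the opening and the grip force at its end, in the units of the state.
- sensors.sense(): the state, without advancing time (a new reading comes with each control period).
- vision.grab_frame(name): name is "scene" or "top"; returns a dict with "color" (420x560x3 uint8, red, green, blue), "vertical_fov" (degrees; the focal length in pixels is half the picture's height over the tangent of half this angle, whatever the lens; pixels are square), "cx", "cy" (the principal point, pixels), "cam_to_world" (4x4, takes a point from camera to world coordinates). Camera axes: x right, y up, looking along -z (the intrinsics and any distortion apply to the point x, -y, -z); pixel columns grow to the right and rows downward; lengths in m; the calibration is good to about 2 mm. A picture is of the moment at which its call begins. There is no depth.
- bot.close_job(): hands the job in; it is judged then, once.
The state is a dict: "t": time; "q": joint angles; "qvel": joint speeds; "tau": joint torques, N m; "position": TCP position; "tool_rot": TCP orientation; "contact_force": force on the tool from outside, world axes, zero at the start; "ft_torque": the same for the moment, N m; "gripper_width": finger opening in m; "finger_force": force on a finger pad.
Only numpy, scipy, OpenCV 4.12 (cv2) and the standard library are available. Lean on these libraries where they do the work, as an engineer would, in place of code of your own. Each camera call takes 0.05 s, during which the arm holds its last target. There are 200 camera calls.

## Working session

There is one attempt and no reset: what is moved stays moved. The work goes in short steps, Python scripts to look and compute and a tool call to move; the robot and the scene stay as the last step left them, time stands still between calls to the robot, and variables do not carry over. Pictures are saved under pics/ and viewed, at most 14 in all, crops included, and the job is handed in when it is done.

Besides the shell and the picture viewer there is one more tool, called as name(argument=value, ...) on one line, values as JSON. drive_tool: Moves the arm, as the interface text tells. Its arguments: {"type":"object","properties":{"series":{"type":"array"},"grip_force":{"type":"number"}},"required":["series"]}

```bash
mkdir -p pics; ls; python3 - <<'E'
from bench import sensors, vision
import cv2,pickle
print(sensors.sense())
for n in("scene","top"):
    f=vision.grab_frame(n); pickle.dump(f,open(f"pics/{n}0.pkl","wb"))
    print({k:v for k,v in f.items() if k!="color"})
    cv2.imwrite(f"pics/{n}0.png",cv2.resize(f["color"][:,:,::-1],(800,600),interpolation=cv2.INTER_CUBIC))
E
```

```text
pics
{'t': 0.0, 'q': array([-1.42260233e+00,  3.14007737e-01,  4.49560717e-02,  1.30361130e+00,
       -1.36427340e-05,  1.43120533e+00]), 'qvel': array([ 5.09383125e-04, -5.67002773e-05, -3.87904356e-04,  1.00377195e-04,
       -5.71234396e-04,  5.02857067e-04]), 'tau': array([-5.12537117e-04, -4.80629611e+01,  2.98531276e+01,  1.92059192e-02,
       -6.31054377e-05, -1.37176099e-05]), 'position': array([ 0.16312024, -0.55086341,  0.24939531]), 'tool_rot': array([-9.33282336e-04,  9.89664892e-01,  1.43396408e-01, -1.08359655e-05]), 'contact_force': array([-0.1712775 , -0.6745405 ,  0.04965503]), 'ft_torque': array([ 0.02760296,  0.00711865, -0.014655  ]), 'finger_force': 0.0, 'gripper_width': 0.08542368196135834}
{'vertical_fov': 45.09033488321578, 'cx': 281.694713510322, 'cy': 206.37136277707617, 'cam_to_world': array([[ 0.42762335, -0.65116717,  0.62699249,  1.32528363],
       [ 0.90391277,  0.30116255, -0.30371503, -0.40304242],
       [ 0.0089426 ,  0.69662216,  0.71738246,  1.017472  ],
       [ 0.        ,  0.        ,  0.        ,  1.        ]])}
{'vertical_fov': 44.575288979293106, 'cx': 277.7803345818608, 'cy': 199.41562757718958, 'cam_to_world': array([[ 0.02097637,  0.99249346, -0.12048538,  0.3607264 ],
       [-0.99974704,  0.01984468, -0.01058512,  0.00655267],
       [-0.00811467,  0.12067694,  0.99265867,  1.49439481],
       [ 0.        ,  0.        ,  0.        ,  1.        ]])}
```

View pics/scene0.png

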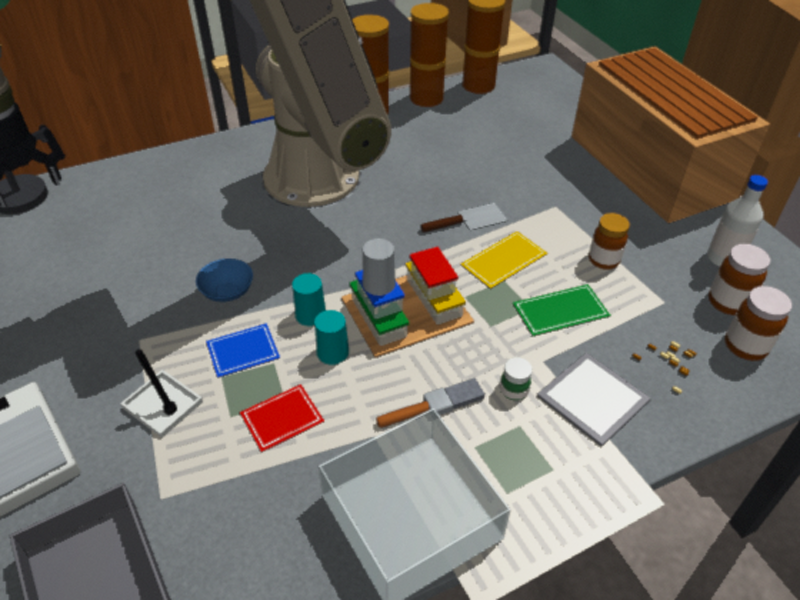

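View pics/top0.png

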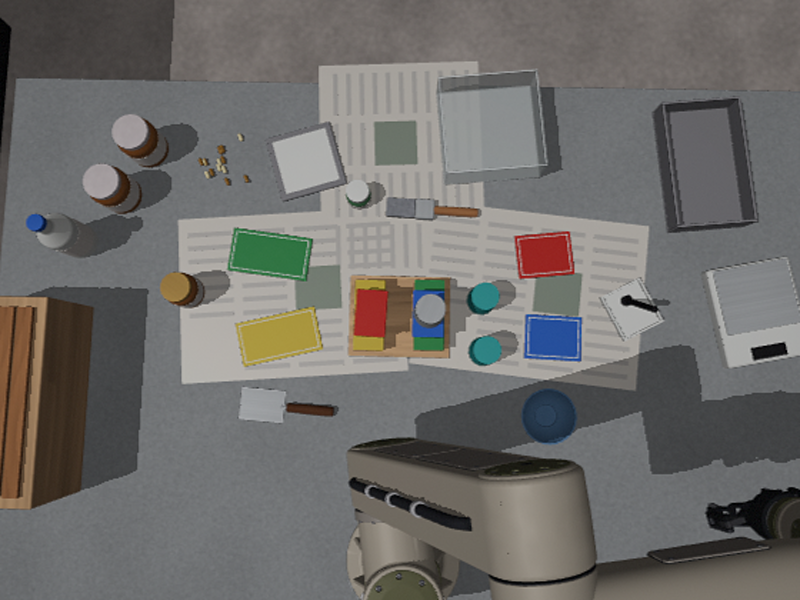

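The scene view shows the blue/green stack with the grey cup on top at (378,265), the red/yellow stack at (435,275), the rack at (160,403), and turquoise decoy cups at (308,300) and (331,338). In the top view, the steel cup is at (430,308), the decoys at (484,298) and (485,350), the rack at (632,308), and the mats are red (544,255), blue (553,338), green (270,254) and yellow (279,337).

```bash
cat > h.py <<'E'
import numpy as np,cv2,pickle
def ray(f,u,v):
    fl=f["color"].shape[0]/2/np.tan(np.radians(f["vertical_fov"]/2)); T=f["cam_to_world"]
    d=np.array([(u-f["cx"])/fl,-(v-f["cy"])/fl,-1.]); return T[:3,3],T[:3,:3]@d
def onplane(f,u,v,z):
    o,d=ray(f,u,v); return (o+d*(z-o[2])/d[2])
def tri(f1,p1,f2,p2):
    o1,d1=ray(f1,*p1);o2,d2=ray(f2,*p2)
    s=np.linalg.lstsq(np.c_[d1,-d2],o2-o1,rcond=None)[0]
    a,b=o1+s[0]*d1,o2+s[1]*d2; return (a+b)/2,np.linalg.norm(a-b)
HUE=dict(green=(50,75),yellow=(18,32),red=(172,6),blue=(105,122))
def mask(f,c,s=150,v=60):
    h=cv2.cvtColor(f["color"],cv2.COLOR_RGB2HSV);a,b=HUE[c];H=h[...,0]
    m=((H>=a)&(H<=b)) if a<b else ((H>=a)|(H<=b))
    return (m&(h[...,1]>s)&(h[...,2]>v)).astype(np.uint8)
def rects(f,c,z,amin=60):
    "blobs of a colour, outlines cast on plane z: centre px, area, world centre, sizes mm, long-axis angle deg"
    out=[]
    for k in cv2.findContours(mask(f,c),cv2.RETR_EXTERNAL,cv2.CHAIN_APPROX_NONE)[0]:
        if cv2.contourArea(k)<amin: continue
        P=np.array([onplane(f,*p,z)[:2] for p in k[:,0].astype(float)])*1000
        (c0,sz,a)=cv2.minAreaRect(P.astype(np.float32))
        if sz[0]<sz[1]: sz=sz[::-1];a+=90
        a=(a+90)%180-90
        out.append((k[:,0].mean(0).round(),np.round(c0,1),np.round(sz,1),round(a,1)))
    return out
E
python3 - <<'E'
from h import *
S,T=[pickle.load(open(f"pics/{n}0.pkl","rb")) for n in("scene","top")]
for c in HUE:
    for n,f in(("scene",S),("top",T)):
        for z in (.004,.053 if c in("green","yellow") else .098):
            for r in rects(f,c,z): print(c,n,z,*r)
im=T["color"][150:270,230:480,::-1]; cv2.imwrite("pics/c1.png",cv2.resize(im,None,fx=3.2,fy=3.2,interpolation=cv2.INTER_CUBIC))
im=S["color"][150:320,60:330,::-1]; cv2.imwrite("pics/c2.png",cv2.resize(im,None,fx=2.9,fy=2.9,interpolation=cv2.INTER_CUBIC))
E
```

```text
green scene 0.004 [392. 216.] [599.3 288.2] [145.8  71. ] 83.0
green scene 0.004 [263. 217.] [437.5 -24.7] [148.6  62.4] -0.0
green scene 0.053 [392. 216.] [634.4 254.8] [138.7  67.6] 83.0
green scene 0.053 [263. 217.] [480.4 -43. ] [141.4  59.3] -0.0
green top 0.004 [300. 199.] [544.2 -44.1] [55.7 17.7] -88.9
green top 0.004 [194. 173.] [602.7 286. ] [142.3  68.5] 83.1
green top 0.053 [300. 199.] [538.2 -42.4] [53.9 17.1] -88.9
green top 0.053 [194. 173.] [594.8 276.8] [137.6  66.3] 83.1
yellow scene 0.004 [313. 210.] [488.9  97. ] [64.  43.4] -89.5
yellow scene 0.004 [352. 181.] [432.  260.5] [164.8  90.3] -76.3
yellow scene 0.004 [429. 157.] [439.3 531.9] [79.2 60.4] -53.8
yellow scene 0.004 [259.  17.] [-645.6  428.9] [143.6 106.4] -24.2
yellow scene 0.004 [301.   9.] [-645.2  633.4] [142.6 113.6] -25.8
yellow scene 0.004 [340.   3.] [-618.7  827.6] [118.9  73.3] 65.9
yellow scene 0.053 [313. 210.] [529.4  72.8] [60.9 41.3] -89.5
yellow scene 0.053 [352. 181.] [475.2 228.4] [156.8  85.9] -76.3
yellow scene 0.053 [429. 157.] [482.1 486.7] [75.3 57.5] -53.8
yellow scene 0.053 [259.
[... 1171 characters left out ...]
. 195.] [ 247.8 -274.5] [111.4 101.6] 8.5
blue scene 0.004 [530. 128.] [456.3 929.2] [61.8 36.4] -51.3
blue scene 0.098 [168. 243.] [ 523. -307.] [102.8  80.7] 87.8
blue scene 0.098 [270. 207.] [507.7 -40.4] [60.4 36.7] 89.9
blue scene 0.098 [157. 195.] [ 347.7 -286.4] [101.   92.2] 8.5
blue scene 0.098 [530. 128.] [536.9 805.7] [56.1 33.1] -51.3
blue top 0.004 [387. 236.] [ 441.1 -296.4] [94.6 71.4] 87.8
blue top 0.004 [299. 231.] [456.2 -42.6] [61.1 34.9] -88.9
blue top 0.004 [ 25. 155.] [658.3 778.2] [33.9 32.8] 4.6
blue top 0.098 [387. 236.] [ 436.1 -277.3] [88.6 66.9] 87.8
blue top 0.098 [299. 231.] [450.2 -39.5] [57.3 32.7] -88.9
blue top 0.098 [ 25. 155.] [639.5 729.6] [31.8 30.7] 4.6
```

View pics/c1.png

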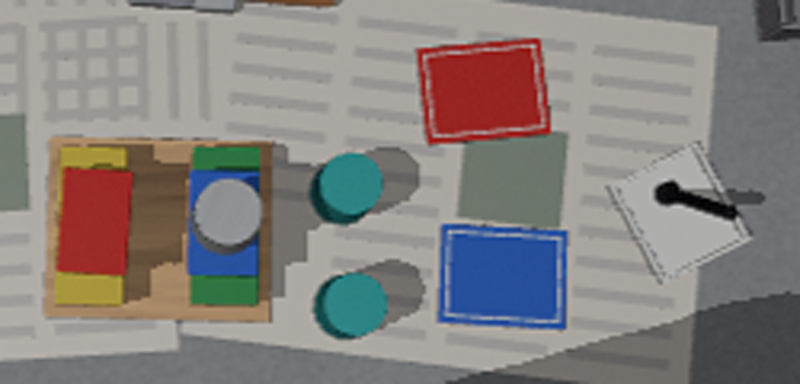

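View pics/c2.png

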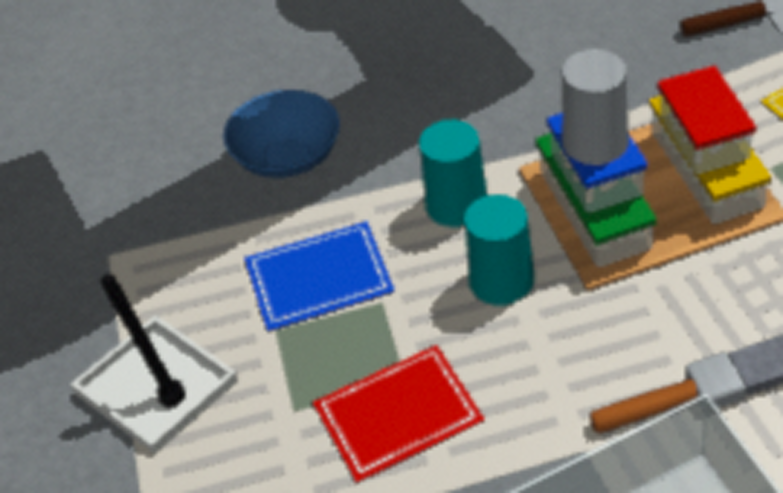

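The crops confirm the target: the grey steel cup at c1 (228,212) stands on the blue lid, and the two at (348,185) and (350,303) are turquoise decoys on the paper. The peg's foot is at c1 (668,193) and its tip at c1 (735,212), c2 (108,282).

```bash
python3 - <<'E'
from h import *
S,T=[pickle.load(open(f"pics/{n}0.pkl","rb")) for n in("scene","top")]
def world(f,c,z,px): # blob at px -> long-side edge fits
    best=min([k for k in cv2.findContours(mask(f,c),cv2.RETR_EXTERNAL,cv2.CHAIN_APPROX_NONE)[0] if cv2.contourArea(k)>60],key=lambda k:np.hypot(*(k[:,0].mean(0)-px)))
    return np.array([onplane(f,*p,z)[:2] for p in best[:,0].astype(float)])*1000
for c,n,f,z,px in (("red","S",S,.098,(303,186)),("red","T",T,.098,(259,219)),("green","S",S,.053,(263,217)),("blue","T",T,.098,(299,231)),("blue","S",S,.098,(270,207))):
    P=world(f,c,z,px); lo,hi=P.min(0),P.max(0); x0,x1=lo[0],hi[0]
    sel=(P[:,0]>x0+.12*(x1-x0))&(P[:,0]<x1-.12*(x1-x0)); m=(lo[1]+hi[1])/2
    for s in(-1,1):
        q=P[sel&(s*(P[:,1]-m)>0)]
        if c!="red" : q=q[np.abs(q[:,1]-np.median(q[:,1]))<6]
        a=np.polyfit(q[:,0]-475,q[:,1],1); print(c,n,s,"y at x475",a[1].round(1),"angle",np.degrees(np.arctan(a[0])).round(2),len(q),"x",lo[0].round(1),hi[0].round(1))
# cup top disc
for n,f,r in(("S",S,(165,190,245,290)),("T",T,(200,235,285,318))):
    h=cv2.cvtColor(f["color"],cv2.COLOR_RGB2HSV); m=np.zeros(h.shape[:2],np.uint8); a,b,c,d=r
    m[a:b,c:d]=((h[...,1]<45)&(h[...,2]>118))[a:b,c:d]
    k=max(cv2.findContours(m,cv2.RETR_EXTERNAL,cv2.CHAIN_APPROX_NONE)[0],key=cv2.contourArea)
    (u,v),ax,_=cv2.fitEllipse(k); print("cup",n,u,v,ax,onplane(f,u,v,.183), h[int(v),int(u)])
# rack
C=[(610,187),(697,143),(750,240),(660,282)]; C=[(x/3.2+230,y/3.2+150) for x,y in C]
P=np.array([onplane(T,*p,.014)[:2] for p in C]);print("tray T",P.mean(0),[ (np.hypot(*(P[i]-P[i-1])),np.degrees(np.arctan2(*(P[i]-P[i-1])[::-1]))) for i in range(4)])
C=[(72,383),(155,318),(237,376),(154,456)]; C=[(x/2.9+60,y/2.9+150) for x,y in C]
C[3]=(C[3][0],C[3][1])
P=np.array([onplane(S,*p,.014)[:2] for p in C]);print("tray S",P.mean(0),[ (np.hypot(*(P[i]-P[i-1])),np.degrees(np.arctan2(*(P[i]-P[i-1])[::-1]))) for i in range(4)])
print("tip T",onplane(T,735/3.2+230,212/3.2+150,.130),"S",onplane(S,108/2.9+60,282/2.9+150,.130),tri(T,(735/3.2+230,212/3.2+150),S,(108/2.9+60,282/2.9+150)))
print("base T",onplane(T,668/3.2+230,193/3.2+150,.012),"S",onplane(S,170/2.9+60,393/2.9+150,.012))
E
```

```text
red S -1 y at x475 40.1 angle -3.82 18 x 430.3 526.2
red S 1 y at x475 98.1 angle -3.28 17 x 430.3 526.2
red T -1 y at x475 42.8 angle -2.64 25 x 431.8 521.6
red T 1 y at x475 98.5 angle -3.63 25 x 431.8 521.6
green S -1 y at x475 -69.5 angle -0.54 54 x 409.7 551.1
green S 1 y at x475 -28.8 angle 6.63 4 x 409.7 551.1
blue T -1 y at x475 -63.3 angle 8.6 12 x 433.3 466.0
blue T 1 y at x475 -15.7 angle -8.8 11 x 433.3 466.0
blue S -1 y at x475 -58.2 angle -9.68 6 x 489.4 526.1
blue S 1 y at x475 -17.3 angle 8.44 10 x 489.4 526.1
cup S 266.343017578125 175.87655639648438 (28.575956344604492, 46.435890197753906) [ 0.48640797 -0.03939671  0.183     ] [101  12 167]
cup T 300.88812255859375 215.67535400390625 (19.288366317749023, 20.25592041015625) [ 0.47903746 -0.03966862  0.183     ] [100  10 149]
tray T [ 0.50017154 -0.45420367] [(np.float64(0.09560062895840768), np.float64(27.244179044654235)), (np.float64(0.08965193557059117), np.float64(-62.22787191461435)), (np.float64(0.09865176146350615), np.float64(-152.22695177561258)), (np.float64(0.09058595037303285), np.float64(115.83934763795536))]
tray S [ 0.5065146  -0.45417915] [(np.float64(0.10953973498269567), np.float64(-155.16511529668713)), (np.float64(0.0865131063156852), np.float64(117.05006732087011)), (np.float64(0.10208938829169328), np.float64(28.305691752030533)), (np.float64(0.09327762824304116), np.float64(-58.40401337492723))]
tip T [ 0.49084805 -0.46442881  0.13      ] S [ 0.49106151 -0.46040327  0.13      ] (array([ 0.49115563, -0.46210143,  0.13115557]), np.float64(0.0037663847404631047))
base T [ 0.51816149 -0.44500836  0.012     ] S [ 0.52144111 -0.44523827  0.012     ]
```

drive_tool(series=[[1.2, 2, 0.2, 0.13, 1], [2.5, 4, 0.4, 0.26, 1], [4, 6.4, 0.5, 0.42, 1], [5.5, 8.8, 0.5, 0.58, 1], [7, 11.2, 0.5, 0.74, 1], [8.5, 13.6, 0.5, 0.9, 1], [10, 16, 0.5, 1.06, 1], [11.4, 18.3, 0.5, 1.2, 1], [12.3, 19.8, 0.5, 1.283, 1], [12.66, 20.45, 0.4, 1.283, 1]], grip_force=30)

```text
t: 1.35
position: [0.4805, -0.0377, 0.2602]
tool_rot: [0.0, 0.706, 0.708, 0.0]
contact_force: [-0.3, -0.5, 0.2]
gripper_width: 0.0855
finger_force: 0.0
```

drive_tool(series=[[0, 0, -1, 0, 1], [0, 0, -2.2, 0, 1], [0, 0, -3.2, 0, 1], [0, 0, -3.9, 0, 1], [0, 0, -4.2, 0, 1], [0, 0, -4.2, 0, 1], [0, 0, -4.2, 0, 0.8], [0, 0, -4.2, 0, 0.6], [0, 0, -4.2, 0, 0.5], [0, 0, -4.2, 0, 0.5]])

```text
t: 2.6
position: [0.4804, -0.0403, 0.1566]
tool_rot: [0.001, 0.707, 0.707, 0.001]
contact_force: [-0.2, 0.1, 6.3]
gripper_width: 0.0564
finger_force: 31.8
```

drive_tool(series=[[0, 0, 0.6, 0, 0.4], [0, 0, 1.8, 0, 0.4], [0, 0, 3, 0, 0.4], [0, 0, 4, 0, 0.4], [0.04, -0.8, 4.2, 0, 0.4], [0.12, -2.4, 4.2, 0, 0.4], [0.2, -4.4, 4.2, 0, 0.4], [0.29, -6.4, 4.2, 0, 0.4], [0.39, -8.4, 4.2, 0, 0.4], [0.48, -10.4, 4.2, 0, 0.4]])

```text
t: 3.85
position: [0.4917, -0.3018, 0.2613]
tool_rot: [0.0, 0.707, 0.707, 0.0]
contact_force: [0.4, 0.2, -1.0]
gripper_width: 0.0562
finger_force: 32.3
```

drive_tool(series=[[0.08, -1.8, 0, 0, 0.4], [0.16, -3.4, 0, 0, 0.4], [0.22, -4.8, 0, 0, 0.4], [0.26, -5.7, 0, 0, 0.4], [0.28, -6.15, 0, 0, 0.4], [0.29, -6.27, 0, 0, 0.4], [0.29, -6.27, 0, 0, 0.4], [0.29, -6.27, 0, 0, 0.4], [0.29, -6.27, 0, 0, 0.4], [0.29, -6.27, 0, 0, 0.4]])

```text
t: 5.1
position: [0.4991, -0.4565, 0.2605]
tool_rot: [0.0, 0.707, 0.707, 0.0]
contact_force: [-0.2, -0.5, -1.5]
gripper_width: 0.056
finger_force: 32.3
```

```bash
python3 - <<'E'
from bench import sensors, vision
from h import *
s=sensors.sense();print(s["position"],s["q"].round(2),s["contact_force"],s["gripper_width"])
o=[]
for n,(a,b,c,d) in(("scene",(160,340,30,220)),("top",(150,270,390,510))):
    f=vision.grab_frame(n); pickle.dump(f,open(f"pics/{n}1.pkl","wb"))
    o.append(cv2.resize(f["color"][a:b,c:d,::-1],(400,int(400*(b-a)/(d-c))),interpolation=cv2.INTER_CUBIC))
h=max(i.shape[0] for i in o); cv2.imwrite("pics/p1.png",np.hstack([cv2.copyMakeBorder(i,0,h-i.shape[0],0,0,cv2.BORDER_CONSTANT) for i in o]))
E
```

```text
[ 0.49907056 -0.45649661  0.26053011] [-0.86  0.52  0.39  1.43  0.    0.71] [-0.1681317  -0.5276436  -1.45466627] 0.056012225002888834
```

View pics/p1.png

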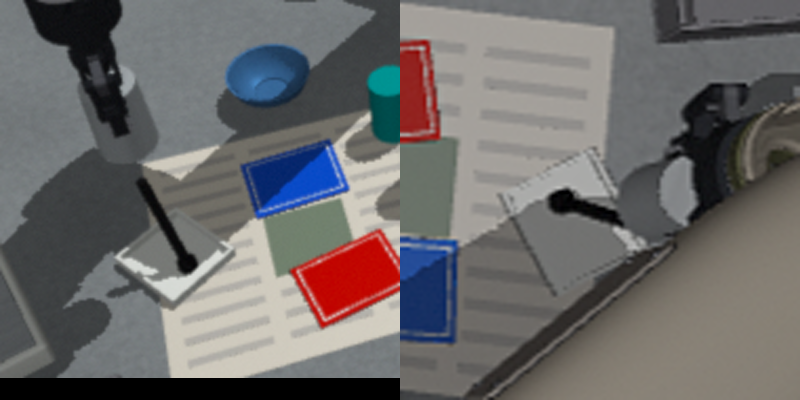

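The steel cup hangs in the gripper straight above the peg (tip at left half (142,182)), so I can lower it.

drive_tool(series=[[0, 0, -0.5, 0, 0.4], [0, 0, -1.2, 0, 0.4], [0, 0, -1.9, 0, 0.4], [0, 0, -2.6, 0, 0.4], [0, 0, -3.3, 0, 0.4], [0, 0, -3.9, 0, 0.4], [0, 0, -4.4, 0, 0.4], [0, 0, -4.8, 0, 0.4], [0, 0, -5.1, 0, 0.4], [0, 0, -5.2, 0, 0.4]])

```text
t: 6.45
position: [0.4989, -0.4568, 0.1299]
tool_rot: [-0.0, 0.707, 0.707, 0.0]
contact_force: [0.2, -0.2, -1.4]
gripper_width: 0.0561
finger_force: 32.3
```

drive_tool(series=[[0, 0, -0.1, 0, 0.4], [0, 0, -0.2, 0, 0.4], [0, 0, -0.3, 0, 0.4], [0, 0, -0.38, 0, 0.4], [0, 0, -0.44, 0, 0.4], [0, 0, -0.5, 0, 0.4], [0, 0, -0.56, 0, 0.4], [0, 0, -0.6, 0, 0.4], [0, 0, -0.6, 0, 0.4], [0, 0, -0.6, 0, 0.4]])

```text
t: 7.7
position: [0.499, -0.4569, 0.1154]
tool_rot: [0.0, 0.707, 0.707, 0.0]
contact_force: [-0.5, -1.0, -0.7]
gripper_width: 0.0565
finger_force: 32.3
```

drive_tool(series=[[0, 0, -0.04, 0, 0.4], [0, 0, -0.08, 0, 0.4], [0, 0, -0.12, 0, 0.4], [0, 0, -0.12, 0, 0.4], [0, 0, -0.12, 0, 0.4], [0, 0, -0.12, 0, 0.4], [0, 0, -0.12, 0, 0.4], [0, 0, -0.12, 0, 0.4], [0, 0, -0.12, 0, 0.4], [0, 0, -0.12, 0, 0.4]])

```text
t: 8.95
position: [0.499, -0.4571, 0.113]
tool_rot: [0.0, 0.707, 0.707, -0.0]
contact_force: [-1.4, 1.6, 5.8]
gripper_width: 0.0562
finger_force: 32.8
```

drive_tool(series=[[0, 0, 0, 0, 0.67], [0, 0, 0, 0, 0.69], [0, 0, 0, 0, 0.72], [0, 0, 0, 0, 0.75], [0, 0, 0, 0, 0.78], [0, 0, 0, 0, 0.82], [0, 0, 0, 0, 0.87], [0, 0, 0, 0, 0.94], [0, 0, 0, 0, 1], [0, 0, 0, 0, 1]])

```text
t: 10.2
position: [0.4989, -0.4569, 0.1123]
tool_rot: [0.0, 0.707, 0.707, 0.0]
contact_force: [0.6, -0.5, -0.2]
gripper_width: 0.0855
finger_force: 0.0
```

```bash
python3 - <<'E'
from bench import sensors, vision
from h import *
s=sensors.sense();print(s["position"],s["contact_force"],s["gripper_width"])
f=vision.grab_frame("scene")
cv2.imwrite("pics/p2.png",cv2.resize(f["color"][180:320,50:200,::-1],None,fx=4,fy=4,interpolation=cv2.INTER_CUBIC))
E
```

```text
[ 0.49894795 -0.45691793  0.11234432] [ 0.56928357 -0.48532686 -0.15869001] 0.08548380166447009
```

View pics/p2.png

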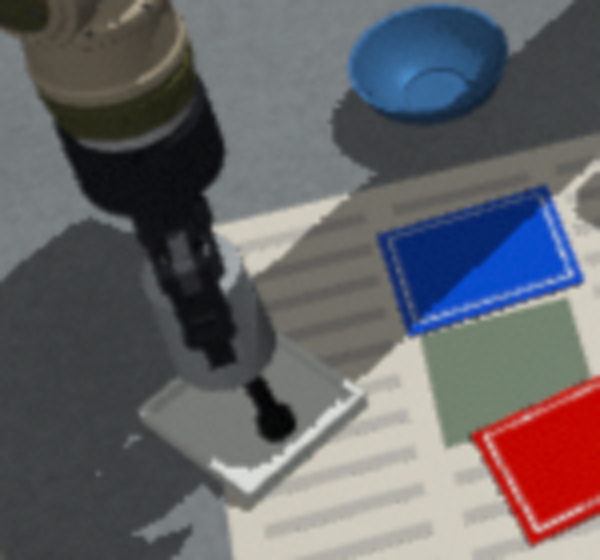

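The cup sits on the peg, leaning slightly, with the fingers open. I'll lift clear and begin the turn.

drive_tool(series=[[0, 0, 0.3, 0, 1], [0, 0, 1, 0, 1], [0, 0, 2, 0, 1], [0, 0, 3.2, 0, 1], [0, 0, 4.4, 0, 1], [0, 0, 5.4, 0, 1], [0, 0.5, 6, 0.15, 1], [0, 1.5, 6, 0.33, 1], [-0.1, 3, 6, 0.5, 1], [-0.2, 4, 6, 0.68, 1]])

```text
t: 11.5
position: [0.494, -0.3557, 0.2642]
tool_rot: [0.001, 0.428, 0.904, -0.0]
contact_force: [0.1, -0.6, -0.8]
gripper_width: 0.0854
finger_force: 0.0
```

```bash
cat >> h.py <<'E'
def edges(f,c,z,px,ang=0,amin=60):
    "fit the 4 sides of the blob nearest px, in frame turned by ang deg: mid-lines and angles"
    k=min([k for k in cv2.findContours(mask(f,c),cv2.RETR_EXTERNAL,cv2.CHAIN_APPROX_NONE)[0] if cv2.contourArea(k)>amin],key=lambda k:np.hypot(*(k[:,0].mean(0)-px)))
    P=np.array([onplane(f,*p,z)[:2] for p in k[:,0].astype(float)])*1000
    r=np.radians(ang);R=np.array([[np.cos(r),np.sin(r)],[-np.sin(r),np.cos(r)]])
    Q=P@R.T; lo,hi=Q.min(0),Q.max(0); c0=(lo+hi)/2; h=(hi-lo)/2; mid=[];A=[]
    for ax in(0,1):
        v=[]
        for s in(-1,1):
            q=Q[(np.abs(Q[:,ax]-c0[ax])<.75*h[ax])&(s*(Q[:,1-ax]-c0[1-ax])>.6*h[1-ax])]
            a=np.polyfit(q[:,ax]-c0[ax],q[:,1-ax],1); v.append(a[1]); A.append(np.degrees(np.arctan(a[0]))*(1 if ax==0 else -1))
        mid.append(np.mean(v)); sz=abs(v[1]-v[0]); A[-1]=(round(A[-1],1),round(sz,1))
    return (R.T@np.array(mid[::-1])).round(1),A
E
python3 - <<'E'
from bench import sensors, vision
from h import *
s=sensors.sense();print(s["position"],s["tool_rot"])
S,T=[vision.grab_frame(n) for n in("scene","top")]
print("T",edges(T,"blue",.098,(299,231)),edges(T,"red",.098,(259,219)))
print("S",edges(S,"blue",.098,(270,207)),edges(S,"red",.098,(303,186)))
o=[cv2.resize(T["color"][180:260,230:340,::-1],(800-420,300)),cv2.resize(S["color"][160:310,60:270,::-1],(420,300))]
cv2.imwrite("pics/p3.png",np.hstack(o))
E
```

```text
[ 0.49399354 -0.35565487  0.26416243] [ 9.20845362e-04  4.27950636e-01  9.03801628e-01 -1.52984214e-04]
T (array([477., -40.]), [np.float64(0.7673714153716218), (np.float64(-1.6), np.float64(55.5)), np.float64(1.1779575858598754), (np.float64(-4.2), np.float64(86.4))]) (array([476.3,  70.5]), [np.float64(-2.641114136727617), (np.float64(-3.9), np.float64(55.6)), np.float64(-3.442913809654952), (np.float64(0.0), np.float64(85.8))])
S (array([478.9, -40.7]), [np.float64(0.2536550355770891), (np.float64(-0.3), np.float64(58.1)), np.float64(-0.35773326603697925), (np.float64(0.8), np.float64(91.5))]) (array([478.3,  69. ]), [np.float64(-4.288126799509812), (np.float64(-3.3), np.float64(57.9)), np.float64(-1.6147474284433072), (np.float64(-1.5), np.float64(92.0))])
```

View pics/p3.png

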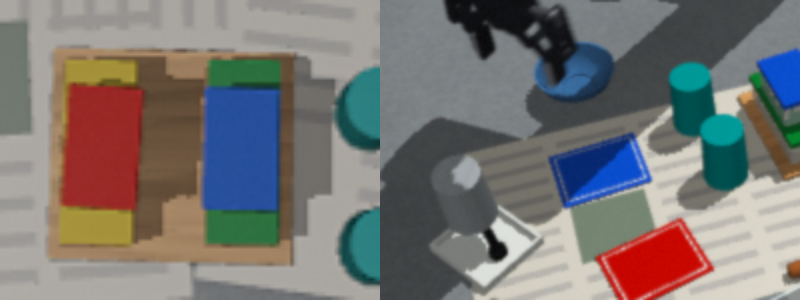

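The picture shows the steel cup seated on the peg at (465,205) and the blue tub uncovered at (242,148). Next is the blue tub.

drive_tool(series=[[-0.07, 1.4, 0, 0.18, 1], [-0.17, 3.4, 0, 0.36, 1], [-0.28, 5.6, 0, 0.54, 1], [-0.39, 7.8, 0, 0.7, 1], [-0.5, 10, 0, 0.84, 1], [-0.58, 11.6, 0, 0.886, 1], [-0.63, 12.4, 0, 0.886, 1], [-0.63, 12.65, -0.4, 0.886, 1], [-0.63, 12.65, -1.2, 0.886, 1], [-0.63, 12.65, -2.4, 0.886, 1]])

```text
t: 12.85
position: [0.4795, -0.0419, 0.2023]
tool_rot: [0.001, 0.004, 1.0, -0.001]
contact_force: [-0.1, -0.5, -1.4]
gripper_width: 0.0853
finger_force: 0.0
```

drive_tool(series=[[0, 0, -1.2, 0, 1], [0, 0, -2.4, 0, 1], [0, 0, -3.4, 0, 1], [0, 0, -4.1, 0, 1], [0, 0, -4.48, 0, 1], [0, 0, -4.48, 0, 0.85], [0, 0, -4.48, 0, 0.72], [0, 0, -4.48, 0, 0.6], [0, 0, -4.48, 0, 0.4], [0, 0, -4.48, 0, 0.4]], grip_force=30)

```text
t: 14.1
position: [0.479, -0.0409, 0.0912]
tool_rot: [0.001, 0.002, 1.0, -0.0]
contact_force: [-0.5, -1.1, 5.6]
gripper_width: 0.0596
finger_force: 33.5
```

drive_tool(series=[[0, 0, 0.4, 0, 0.4], [0, 0, 1.2, 0, 0.4], [0, 0, 2.1, 0, 0.4], [0, 0, 2.8, -0.05, 0.4], [-0.03, -0.2, 3, -0.18, 0.4], [-0.1, -0.8, 3, -0.34, 0.4], [-0.22, -1.7, 3, -0.51, 0.4], [-0.36, -2.7, 3, -0.68, 0.4], [-0.52, -3.8, 3, -0.85, 0.4], [-0.68, -4.9, 3, -1.02, 0.4]])

```text
t: 15.35
position: [0.4607, -0.1637, 0.1654]
tool_rot: [-0.0, 0.493, 0.87, 0.0]
contact_force: [0.1, -0.6, -1.0]
gripper_width: 0.0593
finger_force: 33.1
```

drive_tool(series=[[-0.16, -1.1, 0, -0.16, 0.4], [-0.32, -2.2, 0, -0.3, 0.4], [-0.48, -3.3, 0, -0.43, 0.4], [-0.62, -4.2, 0, -0.52, 0.4], [-0.74, -4.9, -0.1, -0.57, 0.4], [-0.79, -5.3, -0.6, -0.584, 0.4], [-0.8, -5.36, -1.4, -0.584, 0.4], [-0.8, -5.36, -2.4, -0.584, 0.4], [-0.8, -5.36, -3.4, -0.584, 0.4], [-0.8, -5.36, -4, -0.584, 0.4]])

```text
t: 16.6
position: [0.4403, -0.2959, 0.0633]
tool_rot: [-0.002, 0.72, 0.694, 0.0]
contact_force: [0.6, 0.6, -1.6]
gripper_width: 0.0591
finger_force: 33.0
```

drive_tool(series=[[0, 0, -0.2, 0, 0.4], [0, 0, -0.4, 0, 0.4], [0, 0, -0.55, 0, 0.4], [0, 0, -0.68, 0, 0.4], [0, 0, -0.78, 0, 0.4], [0, 0, -0.86, 0, 0.4], [0, 0, -0.9, 0, 0.4], [0, 0, -0.9, 0, 0.4], [0, 0, -0.9, 0, 0.4], [0, 0, -0.9, 0, 0.4]])

```text
t: 17.85
position: [0.4413, -0.2972, 0.0429]
tool_rot: [0.0, 0.72, 0.694, 0.0]
contact_force: [-0.7, -0.1, -0.8]
gripper_width: 0.0597
finger_force: 33.0
```

drive_tool(series=[[0, 0, -0.03, 0, 0.4], [0, 0, -0.06, 0, 0.4], [0, 0, -0.08, 0, 0.4], [0, 0, -0.08, 0, 0.4], [0, 0, -0.08, 0, 0.4], [0, 0, -0.08, 0, 0.72], [0, 0, -0.08, 0, 0.76], [0, 0, -0.08, 0, 0.82], [0, 0, -0.08, 0, 0.9], [0, 0, -0.08, 0, 1]])

```text
t: 19.1
position: [0.4412, -0.2971, 0.0407]
tool_rot: [-0.0, 0.72, 0.694, 0.0]
contact_force: [1.1, -0.7, 0.8]
gripper_width: 0.0853
finger_force: 0.0
```

drive_tool(series=[[0, 0, 0.2, 0, 1], [0, 0, 1, 0, 1], [0, 0, 2.2, 0, 1], [0, 0, 3.6, 0, 1], [0, 0, 5, 0, 1], [0, 0, 6, 0.1, 1], [0, 0, 6.4, 0.28, 1], [0, 0, 6.4, 0.46, 1], [0, 0.5, 6.4, 0.64, 1], [0, 1.5, 6.4, 0.82, 1]])

```text
t: 20.35
position: [0.4413, -0.26, 0.2012]
tool_rot: [0.0, 0.382, 0.924, -0.0]
contact_force: [-0.1, 0.0, 0.1]
gripper_width: 0.0858
finger_force: 0.0
```

```bash
cat >> h.py <<'E'
def look(c,zmat=.004,a=2):
    "white outline independent: mat blob minus lid is seen in both; lid via its vivid top"
E
python3 - <<'E'
from bench import sensors, vision
from h import *
s=sensors.sense();print(s["position"],s["tool_rot"],s["contact_force"])
o=[]
for n,(a,b,c,d) in(("scene",(190,300,110,240)),("top",(190,290,330,460))):
    f=vision.grab_frame(n); pickle.dump(f,open(f"pics/{n}2.pkl","wb"))
    o.append(cv2.resize(f["color"][a:b,c:d,::-1],(400,int(400*(b-a)/(d-c))),interpolation=cv2.INTER_CUBIC))
h=max(i.shape[0] for i in o); cv2.imwrite("pics/p4.png",np.hstack([cv2.copyMakeBorder(i,0,h-i.shape[0],0,0,cv2.BORDER_CONSTANT) for i in o]))
E
```

```text
[ 0.4412662  -0.25995509  0.20115001] [ 3.67615793e-04  3.82152711e-01  9.24099107e-01 -1.02038334e-04] [-0.14125261  0.02772434  0.1316781 ]
```

View pics/p4.png

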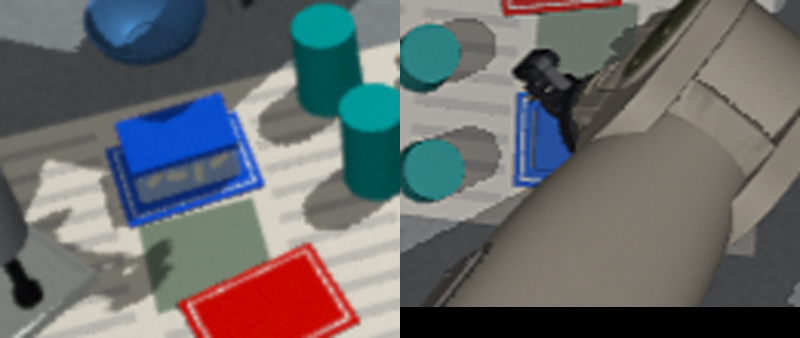

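The blue tub sits on its mat, lid corners at left half (115,130), (222,96), (238,145), (133,178), with an even border all round. Red tub next.

drive_tool(series=[[0.2, 1.8, 0, 0.18, 1], [0.44, 4, 0, 0.36, 1], [0.68, 6.2, 0, 0.53, 1], [0.92, 8.4, 0, 0.66, 1], [1.14, 10.5, 0, 0.72, 1], [1.33, 12.2, 0, 0.735, 1], [1.42, 13, 0, 0.735, 1], [1.42, 13.16, -0.3, 0.735, 1], [1.42, 13.16, -1, 0.735, 1], [1.42, 13.16, -2, 0.735, 1]])

```text
t: 21.7
position: [0.4774, 0.0683, 0.1505]
tool_rot: [0.001, 0.028, 1.0, -0.0]
contact_force: [0.5, 0.7, 0.3]
gripper_width: 0.0851
finger_force: 0.0
```

drive_tool(series=[[0, 0, -0.9, 0, 1], [0, 0, -1.6, 0, 1], [0, 0, -2.1, 0, 1], [0, 0, -2.35, 0, 1], [0, 0, -2.42, 0, 1], [0, 0, -2.42, 0, 0.85], [0, 0, -2.42, 0, 0.72], [0, 0, -2.42, 0, 0.6], [0, 0, -2.42, 0, 0.4], [0, 0, -2.42, 0, 0.4]])

```text
t: 22.95
position: [0.4773, 0.0695, 0.0911]
tool_rot: [0.001, 0.027, 1.0, 0.0]
contact_force: [-1.0, 0.9, 6.1]
gripper_width: 0.0597
finger_force: 33.1
```

```bash
python3 - <<'E'
from h import *
S=pickle.load(open("pics/scene2.pkl","rb"))
k=130/400
P=np.array([onplane(S,x*k+110,y*k+190,.049)[:2] for x,y in((115,130),(222,96),(238,145),(133,178))])*1000
print(P.round(0),P.mean(0))
E
```

```text
[[ 419. -341.]
 [ 419. -250.]
 [ 477. -254.]
 [ 475. -341.]] [ 447.25080707 -296.69246728]
```

drive_tool(series=[[0, 0, 0.4, 0, 0.4], [0, 0, 1.2, 0, 0.4], [0, 0, 2.1, 0, 0.4], [0.05, -0.1, 2.8, -0.05, 0.4], [0.2, -0.5, 3, -0.18, 0.4], [0.54, -1.4, 3, -0.34, 0.4], [1.04, -2.7, 3, -0.5, 0.4], [1.62, -4.2, 3, -0.66, 0.4], [2.23, -5.8, 3, -0.82, 0.4], [2.85, -7.4, 3, -0.97, 0.4]])

```text
t: 24.2
position: [0.548, -0.1169, 0.1655]
tool_rot: [-0.0, 0.492, 0.871, -0.0]
contact_force: [0.5, -0.2, -1.3]
gripper_width: 0.0593
finger_force: 32.8
```

drive_tool(series=[[0.62, -1.6, 0, -0.14, 0.4], [1.2, -3.1, 0, -0.26, 0.4], [1.73, -4.5, 0, -0.36, 0.4], [2.15, -5.6, 0, -0.42, 0.4], [2.42, -6.3, -0.1, -0.437, 0.4], [2.53, -6.59, -0.6, -0.437, 0.4], [2.53, -6.59, -1.4, -0.437, 0.4], [2.53, -6.59, -2.4, -0.437, 0.4], [2.53, -6.59, -3.4, -0.437, 0.4], [2.53, -6.59, -4, -0.437, 0.4]])

```text
t: 25.45
position: [0.6099, -0.2791, 0.0631]
tool_rot: [-0.002, 0.667, 0.745, -0.0]
contact_force: [-0.1, -0.3, -1.1]
gripper_width: 0.0591
finger_force: 32.8
```

drive_tool(series=[[0, 0, -0.2, 0, 0.4], [0, 0, -0.4, 0, 0.4], [0, 0, -0.55, 0, 0.4], [0, 0, -0.68, 0, 0.4], [0, 0, -0.78, 0, 0.4], [0, 0, -0.86, 0, 0.4], [0, 0, -0.92, 0, 0.4], [0, 0, -0.96, 0, 0.4], [0, 0, -0.96, 0, 0.4], [0, 0, -0.96, 0, 0.4]])

```text
t: 26.7
position: [0.6112, -0.2804, 0.0422]
tool_rot: [0.0, 0.667, 0.745, 0.0]
contact_force: [-2.1, 1.2, 6.1]
gripper_width: 0.0594
finger_force: 33.5
```

```bash
python3 - <<'E'
from bench import vision
from h import *
S,T=[vision.grab_frame(n) for n in("scene","top")]
pickle.dump((S,T),open("pics/3.pkl","wb"))
a=cv2.resize(T["color"][140:270,340:470,::-1],(390,390),interpolation=cv2.INTER_CUBIC)
b=cv2.resize(S["color"][190:320,110:240,::-1],(390,390),interpolation=cv2.INTER_CUBIC)
cv2.imwrite("pics/p5.png",np.hstack([a,b]))
E
```

```text
(no output)
```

View pics/p5.png

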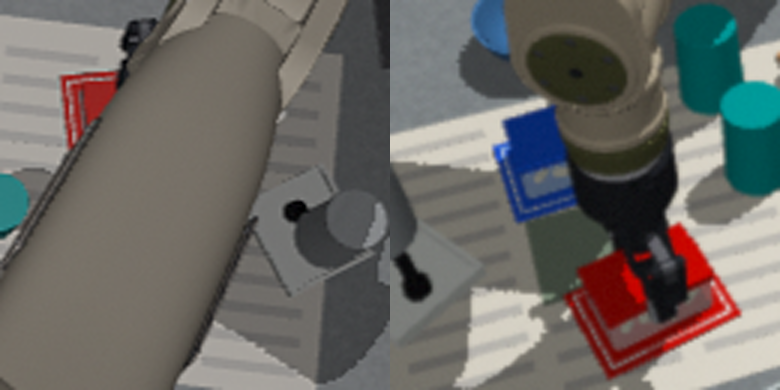

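The red tub stands on its mat in contact, still gripped, with an even border around it. Releasing.

drive_tool(series=[[0, 0, 0, 0, 0.72], [0, 0, 0, 0, 0.76], [0, 0, 0, 0, 0.85], [0, 0, 0, 0, 1], [0, 0, 0, 0, 1], [0, 0, 0.3, 0, 1], [0, 0, 1.2, 0, 1], [0, 0, 2.5, 0, 1], [0, 0, 4, 0, 1], [0, 0, 5, 0, 1]])

```text
t: 28.05
position: [0.6118, -0.2808, 0.1692]
tool_rot: [0.001, 0.667, 0.745, 0.0]
contact_force: [0.8, -1.1, 0.1]
gripper_width: 0.0853
finger_force: 0.0
```

drive_tool(series=[[-0.3, 0.8, 0.6, 0.1, 1], [-0.8, 2, 1, 0.25, 1], [-1.4, 3.5, 1, 0.4, 1], [-2, 5, 1, 0.55, 1], [-2.6, 6.5, 1, 0.7, 1], [-3.2, 8, 1, 0.85, 1], [-3.8, 9.5, 1, 1, 1], [-4.4, 11, 1, 1.15, 1], [-5, 12.5, 1, 1.3, 1], [-5.4, 13.5, 1, 1.4, 1]])

```text
t: 29.3
position: [0.4754, 0.0586, 0.1921]
tool_rot: [0.0, 0.028, 1.0, 0.0]
contact_force: [0.1, 0.1, -0.4]
gripper_width: 0.0856
finger_force: 0.0
```

```bash
python3 - <<'E'
from bench import vision,sensors
from h import *
s=sensors.sense();print(s["position"],s["tool_rot"])
S,T=[vision.grab_frame(n) for n in("scene","top")]
pickle.dump((S,T),open("pics/4.pkl","wb"))
for c in("yellow","green"):
    for n,f in(("S",S),("T",T)):
        print(c,n,[r for r in rects(f,c,.053) if 380<r[1][0]<570 and abs(r[1][1])<150])
a=cv2.resize(T["color"][140:270,230:430,::-1],(600,390),interpolation=cv2.INTER_CUBIC)
cv2.imwrite("pics/p6.png",a)
E
```

```text
[0.47542222 0.05859043 0.1921236 ] [4.54197762e-04 2.79833957e-02 9.99608276e-01 1.31492976e-04]
yellow S [(array([304., 198.]), array([477.5,  74.2]), array([144.2,  62.2]), -0.7)]
yellow T []
green S [(array([265., 212.]), array([480.3, -43.7]), array([141.9,  58.3]), 0.5)]
green T [(array([302., 219.]), array([478.9, -43.5]), array([135.7,  53.8]), 1.0)]
```

View pics/p6.png

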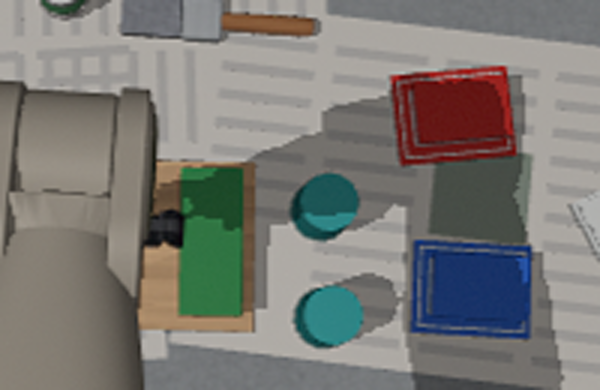

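The top view shows red and blue tubs on their mats (lids at (455,115) and (478,290)), and the bare green lid at (212,240). Yellow tub next.

drive_tool(series=[[0, 0.3, -0.2, 0.03, 1], [0, 0.6, -0.8, 0.05, 1], [0, 0.7, -1.8, 0.05, 1], [0, 0.7, -3, 0.05, 1], [0, 0.7, -4.2, 0.05, 1], [0, 0.7, -5.1, 0.05, 1], [0, 0.7, -5.6, 0.05, 1], [0, 0.7, -5.84, 0.05, 1], [0, 0.7, -5.84, 0.05, 1], [0, 0.7, -5.84, 0.05, 1]])

```text
t: 30.65
position: [0.4769, 0.0746, 0.0461]
tool_rot: [0.001, 0.005, 1.0, 0.0]
contact_force: [-0.6, -0.2, -0.9]
gripper_width: 0.0852
finger_force: 0.0
```

drive_tool(series=[[0, 0, 0, 0, 0.85], [0, 0, 0, 0, 0.72], [0, 0, 0, 0, 0.6], [0, 0, 0, 0, 0.4], [0, 0, 0, 0, 0.4], [0, 0, 0.3, 0, 0.4], [0, 0, 0.9, 0, 0.4], [0, 0, 1.7, 0, 0.4], [0, 0, 2.4, 0, 0.4], [0, 0, 2.8, 0, 0.4]], grip_force=40)

```text
t: 31.9
position: [0.4768, 0.0745, 0.1169]
tool_rot: [0.001, 0.005, 1.0, -0.0]
contact_force: [-0.4, 1.0, -2.2]
gripper_width: 0.0589
finger_force: 44.0
```

drive_tool(series=[[-0.05, 0.2, 0.1, -0.1, 0.4], [-0.2, 0.8, 0.2, -0.25, 0.4], [-0.4, 1.7, 0.2, -0.42, 0.4], [-0.64, 2.7, 0.2, -0.59, 0.4], [-0.88, 3.7, 0.2, -0.76, 0.4], [-1.12, 4.7, 0.2, -0.93, 0.4], [-1.35, 5.7, 0.2, -1.09, 0.4], [-1.55, 6.6, 0.2, -1.22, 0.4], [-1.69, 7.2, 0, -1.3, 0.4], [-1.75, 7.43, -0.4, -1.322, 0.4]])

```text
t: 33.15
position: [0.4325, 0.2611, 0.1054]
tool_rot: [0.0, 0.618, 0.786, 0.0]
contact_force: [-0.3, 0.2, -2.6]
gripper_width: 0.059
finger_force: 44.0
```

drive_tool(series=[[0, 0, -0.6, 0, 0.4], [0, 0, -1.2, 0, 0.4], [0, 0, -1.7, 0, 0.4], [0, 0, -2, 0, 0.4], [0, 0, -2.2, 0, 0.4], [0, 0, -2.35, 0, 0.4], [0, 0, -2.45, 0, 0.4], [0, 0, -2.52, 0, 0.4], [0, 0, -2.55, 0, 0.4], [0, 0, -2.55, 0, 0.4]])

```text
t: 34.4
position: [0.4326, 0.2604, 0.0421]
tool_rot: [0.0, 0.618, 0.786, 0.0]
contact_force: [-1.7, 0.2, 3.2]
gripper_width: 0.0591
finger_force: 44.4
```

drive_tool(series=[[0, 0, 0, 0, 0.72], [0, 0, 0, 0, 0.76], [0, 0, 0, 0, 0.85], [0, 0, 0, 0, 1], [0, 0, 0, 0, 1], [0, 0, 0.3, 0, 1], [0, 0, 1.2, 0, 1], [0, 0, 2.5, 0, 1], [0, 0, 4, 0, 1], [0, 0, 5, 0, 1]])

```text
t: 35.65
position: [0.433, 0.2606, 0.169]
tool_rot: [0.001, 0.618, 0.786, 0.001]
contact_force: [0.9, 0.2, -0.2]
gripper_width: 0.0854
finger_force: 0.0
```

drive_tool(series=[[0.15, -1, 0.2, 0.15, 1], [0.35, -2.3, 0.2, 0.33, 1], [0.6, -3.8, 0.2, 0.5, 1], [0.83, -5.3, 0.2, 0.68, 1], [1.05, -6.8, 0.2, 0.85, 1], [1.28, -8.3, 0.2, 1.02, 1], [1.5, -9.8, 0.2, 1.18, 1], [1.7, -11.1, 0.2, 1.3, 1], [1.82, -11.9, 0.1, 1.339, 1], [1.86, -12.15, -0.3, 1.339, 1]])

```text
t: 36.9
position: [0.4797, -0.0446, 0.1597]
tool_rot: [0.001, -0.002, 1.0, -0.0]
contact_force: [0.5, 0.3, 0.7]
gripper_width: 0.0854
finger_force: 0.0
```

drive_tool(series=[[0, 0, -0.8, 0, 1], [0, 0, -1.8, 0, 1], [0, 0, -2.8, 0, 1], [0, 0, -3.7, 0, 1], [0, 0, -4.2, 0, 1], [0, 0, -4.5, 0, 1], [0, 0, -4.55, 0, 1], [0, 0, -4.55, 0, 1], [0, 0, -4.55, 0, 1], [0, 0, -4.55, 0, 1]])

```text
t: 38.15
position: [0.4793, -0.0435, 0.0458]
tool_rot: [0.0, -0.003, 1.0, -0.0]
contact_force: [0.3, -0.7, 0.9]
gripper_width: 0.0855
finger_force: 0.0
```

```bash
python3 - <<'E'
from bench import vision,sensors
from h import *
s=sensors.sense();print(s["position"],s["tool_rot"],s["contact_force"])
S,T=[vision.grab_frame(n) for n in("scene","top")]
pickle.dump((S,T),open("pics/5.pkl","wb"))
a=cv2.resize(T["color"][140:270,150:290,::-1],(420,390),interpolation=cv2.INTER_CUBIC)
b=cv2.resize(S["color"][120:260,240:400,::-1],(380,332),interpolation=cv2.INTER_CUBIC)
cv2.imwrite("pics/p7.png",np.hstack([a,cv2.copyMakeBorder(b,0,58,0,0,cv2.BORDER_CONSTANT)]))
E
```

```text
[ 0.47932703 -0.04351681  0.04577124] [ 4.81580654e-04 -3.07561146e-03  9.99995151e-01 -8.55666573e-05] [ 0.30379522 -0.72689812  0.85506157]
```

View pics/p7.png

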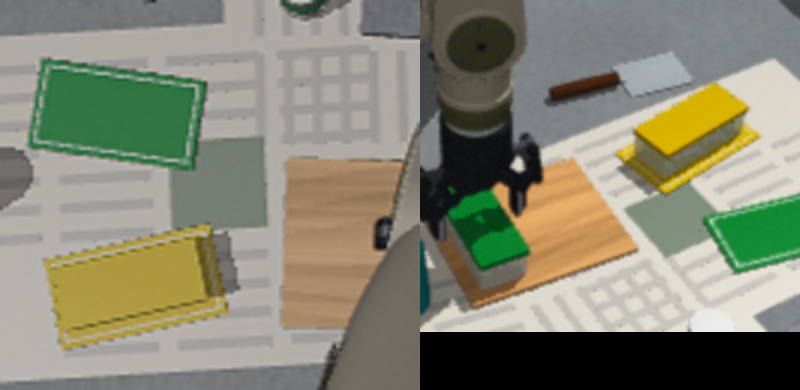

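Yellow lies centred along its mat (left half (137,290)), and the fingers straddle the green tub. Gripping it now.

drive_tool(series=[[0, 0, 0, 0, 0.85], [0, 0, 0, 0, 0.72], [0, 0, 0, 0, 0.6], [0, 0, 0, 0, 0.4], [0, 0, 0, 0, 0.4], [0, 0, 0.3, 0, 0.4], [0, 0, 0.9, 0, 0.4], [0, 0, 1.8, 0, 0.4], [0, 0, 2.7, 0, 0.4], [0, 0, 3.2, 0, 0.4]])

```text
t: 39.5
position: [0.4797, -0.0436, 0.1272]
tool_rot: [0.001, -0.003, 1.0, -0.0]
contact_force: [0.7, 0.5, -1.8]
gripper_width: 0.0592
finger_force: 43.6
```

drive_tool(series=[[0.2, 0.5, 0.1, -0.12, 0.4], [0.6, 1.6, 0.2, -0.29, 0.4], [1.1, 3, 0.2, -0.46, 0.4], [1.65, 4.5, 0.2, -0.63, 0.4], [2.2, 6, 0.2, -0.8, 0.4], [2.75, 7.5, 0.2, -0.97, 0.4], [3.3, 9, 0.2, -1.14, 0.4], [3.9, 10.5, 0.2, -1.31, 0.4], [4.4, 11.9, 0.2, -1.47, 0.4], [4.7, 12.7, 0.2, -1.61, 0.4]])

```text
t: 40.75
position: [0.5966, 0.2759, 0.13]
tool_rot: [-0.0, 0.72, 0.694, -0.0]
contact_force: [-0.1, -1.0, -0.4]
gripper_width: 0.0594
finger_force: 43.6
```

drive_tool(series=[[0.15, 0.4, 0, -0.08, 0.4], [0.19, 0.5, -0.5, -0.09, 0.4], [0.19, 0.5, -1.2, -0.09, 0.4], [0.19, 0.5, -2, -0.09, 0.4], [0.19, 0.5, -2.6, -0.09, 0.4], [0.19, 0.5, -3, -0.09, 0.4], [0.19, 0.5, -3.25, -0.09, 0.4], [0.19, 0.5, -3.42, -0.09, 0.4], [0.19, 0.5, -3.52, -0.09, 0.4], [0.19, 0.5, -3.55, -0.09, 0.4]])

```text
t: 42.0
position: [0.6014, 0.2867, 0.0418]
tool_rot: [0.0, 0.749, 0.662, 0.0]
contact_force: [-0.7, 0.4, -1.3]
gripper_width: 0.0591
finger_force: 43.6
```

drive_tool(series=[[0, 0, -0.03, 0, 0.4], [0, 0, -0.05, 0, 0.4], [0, 0, -0.05, 0, 0.4], [0, 0, -0.05, 0, 0.72], [0, 0, -0.05, 0, 0.76], [0, 0, -0.05, 0, 0.85], [0, 0, -0.05, 0, 1], [0, 0, -0.05, 0, 1], [0, 0, 0.4, 0, 1], [0, 0, 1.5, 0, 1]])

```text
t: 43.25
position: [0.6001, 0.2862, 0.0785]
tool_rot: [-0.001, 0.749, 0.662, -0.001]
contact_force: [0.4, 0.1, 0.2]
gripper_width: 0.0855
finger_force: 0.0
```

drive_tool(series=[[0, 0, 1, 0, 1], [0, 0, 2.5, 0, 1], [0, 0, 4, 0, 1], [-0.5, -1.2, 5, 0, 1], [-1.3, -3, 5.5, 0, 1], [-2.2, -5.2, 5.5, 0, 1], [-3.2, -7.5, 5.5, 0, 1], [-4, -9.6, 5.5, 0, 1], [-4.6, -11, 5.5, 0, 1], [-4.8, -11.5, 5.5, 0, 1]])

```text
t: 44.5
position: [0.4806, -0.0025, 0.2176]
tool_rot: [0.001, 0.75, 0.661, 0.0]
contact_force: [0.3, 0.5, -0.6]
gripper_width: 0.0853
finger_force: 0.0
```

```bash
python3 - <<'E'
from bench import vision,sensors
from h import *
s=sensors.sense();print(s["position"],s["contact_force"])
S,T=[vision.grab_frame(n) for n in("scene","top")]
pickle.dump((S,T),open("pics/6.pkl","wb"))
r=lambda i,a,b,c,d:cv2.resize(i["color"][a:b,c:d,::-1],(400,300),interpolation=cv2.INTER_CUBIC)
cv2.imwrite("pics/p8.png",np.vstack([np.hstack([r(T,150,258,140,284),r(T,150,258,340,484)]),np.hstack([r(S,120,255,300,480),r(S,190,325,70,250)])]))
E
```

```text
[ 0.48056812 -0.00246453  0.21762894] [ 0.26000419  0.50871203 -0.55052708]
```

View pics/p8.png

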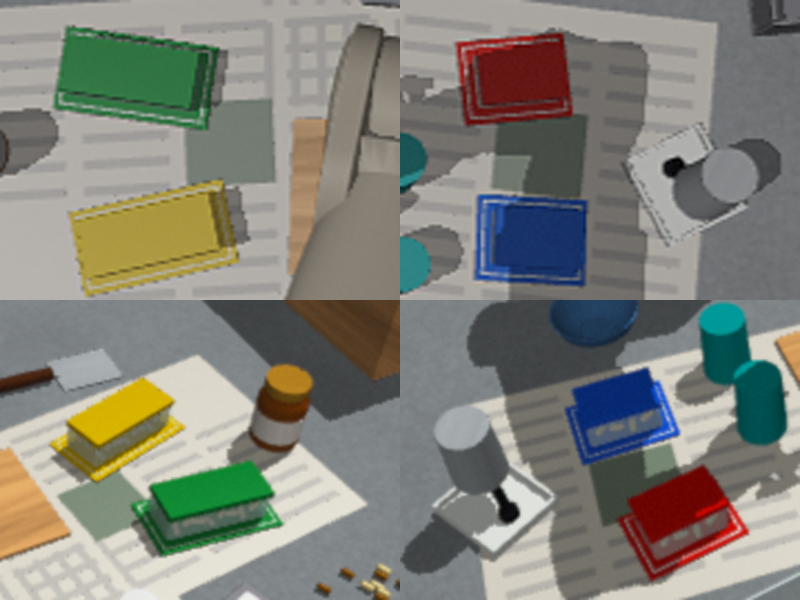

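All four tubs are on their mats (top view: green (135,78), yellow (155,237), red (515,78), blue (532,240)) and the cup is on its peg at (470,450). One enlarged check of the centring.

```bash
python3 - <<'E'
from h import *
S,T=pickle.load(open("pics/6.pkl","rb"))
def r(a,c):
    i=S["color"][a:a+50,c:c+66,::-1]; i=cv2.convertScaleAbs(i,alpha=1.3)
    return cv2.resize(i,(396,300),interpolation=cv2.INTER_LANCZOS4)
P=[(188,360),(152,322),(260,168),(219,142)]
I=[r(*p) for p in P]
cv2.imwrite("pics/p9.png",np.vstack([np.hstack(I[:2]),np.hstack(I[2:])]))
E
```

```text
(no output)
```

View pics/p9.png

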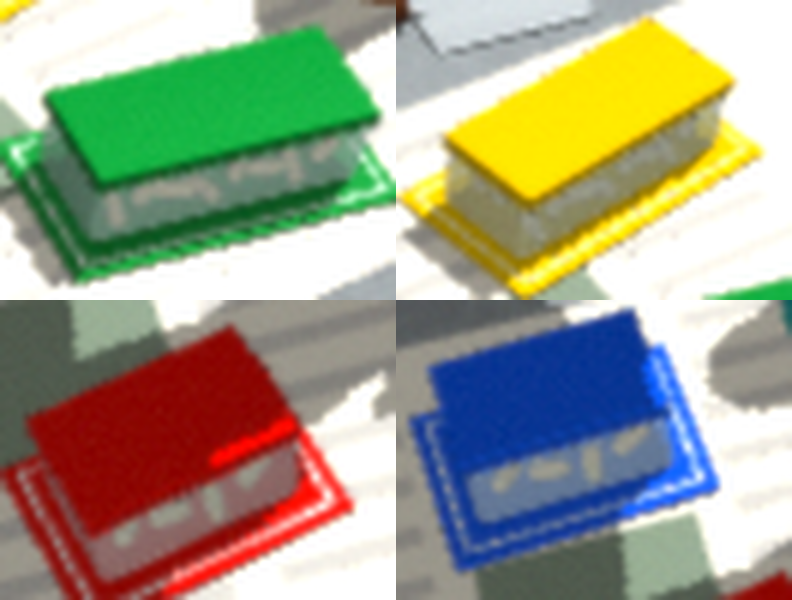

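```bash
python3 - <<'E'
from h import *
S,T=pickle.load(open("pics/6.pkl","rb"))
D=dict(green=((188,360),[(45,95),(320,28),(380,116),(103,182)],(601,287)),yellow=((152,322),[(50,138),(255,18),(337,82),(132,200)],(432.3,260.8)),
red=((260,168),[(28,118),(233,28),(298,122),(92,232)],(611,-280)),blue=((219,142),[(35,70),(238,10),(272,106),(67,168)],(441,-297)))
for c,((a,b),q,m) in D.items():
    P=np.array([onplane(S,x/6+b-.4,y/6+a-.4,.049)[:2] for x,y in q])*1000
    d=P[1]-P[0]+P[2]-P[3]; print(c,P.mean(0).round(1),(P.mean(0)-m).round(1),"len",np.hypot(*d)/2,"ang",np.degrees(np.arctan2(d[1],d[0])).round(1))
E
```

```text
green [601.9 285.5] [ 0.9 -1.5] len 137.10027286108738 ang 82.8
yellow [433.  259.2] [ 0.7 -1.6] len 137.67135680393116 ang 103.7
red [ 610.8 -279.5] [-0.2  0.5] len 88.21146062495244 ang 97.5
blue [ 442.7 -296.5] [1.7 0.5] len 87.63865999558476 ang 88.0
```

All tubs are centred within 2 mm and about 1°. Handing in.

```bash
python3 -c "
from bench import bot
print(bot.close_job())"
```

```text
the job is handed in; nothing more can be done
None
```

The job is handed in: all four tubs stand centred on their matching mats (measured within 2 mm and about 1°), and the steel cup is seated mouth-down on the peg, with everything released after about 45 s.

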